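Slide the slate board out over the edge of the display step

TASK

On the low plywood display step, push the flat slate serving board with your fingertips towards the step's far edge (the long edge away from the robot, on the customers' side) until it sticks out about 3 cm over that edge, square to it, so that a customer can get their fingers under it. Slide it only: do not lift, tip or drop it. Leave the vase, the cup and the kettle standing where they are.

Things in the scene. Friction and masses are not known exactly. Their poses are not given: they have to be found in the camera images.
- board: Flat dark slate serving board, rectangular, 100 mm (its x) by 150 mm (its y) by 10 mm thick, about 0.4 kg, with two fine concentric rings drawn on top. Loose, lying flat on the step. Origin: centre of its underside; z up. At the start its x axis points roughly towards the step's far edge, up to 0.3 rad askew, and all of the board is on the step.
- board_front (a point): Middle of the board's long edge nearest the step's far edge, at the underside: 50 mm from the board's origin along the board's x.
- step: Low display step of birch plywood, fixed to the counter: 300 mm deep (its x) by 580 mm long (its y) by 60 mm high, with a flat smooth top and no rim. Origin: centre of its underside, on the counter; x points away from the robot, square to the far edge; z up. Turned up to 0.25 rad either way.
- step_edge (a point): Middle of the step's far top edge (the long edge away from the robot), at the height of the top, 60 mm above the counter. Axes as the step's: x points out over the edge, y along the edge.
- vase: Grey stone vase, round, 64 mm across and 120 mm tall, loose, standing on one end of the step (either end). Origin: centre of its underside. To be left alone.
- cup: Plain metal cup, 70 mm across and 75 mm tall, loose, standing on the other end of the step. Origin: centre of its underside. To be left alone.
- kettle: Black cast-iron kettle, body 144 mm across, 165 mm tall with its hoop handle, spout along its +y, loose, standing on the counter to the robot's right (-y) of the step. Origin: centre of its underside. To be left alone.
Things that resemble listed ones, but are neither listed nor needed, are in the scene too. Of the things that look like the board, the middle-sized one is meant.

How it is judged:
By the outcome, as a careful person would: the job done as asked, in the order asked, and still so for the second after the job is handed in, with the robot touching nothing.
It also fails if it takes over 38 s, if anything falls off the work surface, if the arm or the gripper's body presses on something with over 40 N, if the wrist force passes 120 N, or if a joint passes its speed limit or range.

ROBOT

A 7-joint arm with a two-finger parallel gripper is mounted at the origin on the work surface. World frame = base frame: x ahead of the robot, y to its left, z up, the work surface at z = 0. Lengths are in m, angles in rad, forces in N, time in s.
With the tool pointing down it reaches from about 0.425 to 0.975 m from the base axis. Payload 16.7 kg.
Tool frame: the origin (TCP) lies at the very end of the fingers, on their centre line; the grasp point (between the pads) lies 19 mm behind it; z points along the fingers, y is the line along which they close (so a half turn about z gives the same grasp; the last joint's range is limited). The gripper opens to 85 mm and grips with 20 to 120 N. Pads are 22 mm wide; open, the fingers measure 114 mm over their backs; the gripper's body (76 mm by 85 mm) begins 54 mm behind the grasp point. The pads swing forward as they close: fully open they stand 13 mm farther back than shut.
Start: joints at [-1.405, 0.426, 0.074, 1.606, -0.034, 1.111, -0.067], TCP at [0.21, 0.642, 0.231] pointing down, gripper open.
Joint ranges: [-2.85, 2.85], [-0.5, 2.14], [-1.23, 1.37], [0.21, 2.46], [-1.02, 4.16], [0.16, 2.05], [-2.73, 2.73]. Speed limits (rad/s): [1.89, 1.89, 2.39, 2.39, 3.01, 3.01, 3.01].

INTERFACE

Orientations are given as a rotation vector (axis times angle).
In Python, from cell import robot, optics gives the robot as it stands.
- The arm moves only by the tool play_rows, never from a script. Its argument "plan" is one flat list of numbers, 7 for each row, row after row: the shift along the tool's x, y, z as a fraction of full scale, then the turn, a rotation vector about the tool's x, y, z as a fraction of full scale, then the opening, from -1 (shut) to 1 (fully open). A call has 1 to 12 rows; each row is the pose to reach, as a shift and turn from the pose commanded when the call began, along the tool's axes at that moment, turning the shorter way round; what a row does not reach only later rows make up. Full scale, the value 1, is 0.2 m for a shift and 360 degrees for a turn. A row lasts 1/12 s, in which the tool goes at most 41.7 mm and 7.16 degrees, less where a joint would pass 70% of its speed; a pose out of reach is approached as far as the arm can. A call with a number of a shift or a turn outside -1 to 1 is refused whole. A call with a gripper value outside its range is refused whole. The fingers move at their own pace and stop on an object; "force" is the grip in N (left out, the last holds). Time passes only in rows, so rows that repeat a pose let the fingers close. It gives the time, the measured TCP pose, the force, the opening and the grip force at its end, in the units of the state.
- robot.state(): the state, without advancing time (a new reading comes with each control period).
- optics.grab_frame(name): name is "scene" or "side" or "wrist"; returns a dict with "pixels" (384x512x3 uint8, red, green, blue), "range_z" (384x512 float32, m along the optical axis (not along the pixel's ray), 0 where there is no reading), "fx", "fy", "cx", "cy" (pixels), "world_from_camera" (4x4, takes a point from camera to world coordinates); the wrist camera has in their place "mount" (4x4, takes a point from camera to tool coordinates, whose origin is the TCP and whose axes are the flange's). Camera axes: x right, y down, z forward; pixel columns grow to the right and rows downward; lengths in m; the calibration is good to about 2 mm. A picture is of the moment at which its call begins: read the wrist's pose just before it.
- robot.sign_off(): hands the job in; it is judged then, once.
Trained networks look in the newest picture that a camera, given by its name, has taken for a name from the list of things; names that differ only in an ending like _2 or _b are one class to them, and where a whole thing is asked for, a point or a joint stands for the part that bears it (a point fixed in the world has none). Each returns a list of dicts, best first, with "conf" (0 to 1); they miss things now and then, are a little off and sometimes report something else, mostly with a low value. They report only what shows in the picture. A call takes as long as a camera call. They do not tell look-alikes from the thing itself.
- optics.spot_in(camera, thing): "point" ([x, y, z] in m, in the coordinates of the camera as it stood for that picture, good to about 4 mm: the middle of the surface that is visible of it).
- optics.trace(camera, thing): "mask" (384x512 bool, what is visible of it).
- optics.mark_of(camera, thing): "point" ([x, y, z] in m, in the coordinates of the camera as it stood for that picture, good to about 4 mm: a listed point, or the origin of a listed thing).
The state is a dict: "time": time; "q": joint angles; "dq": joint speeds; "joint_efforts": joint torques, N m; "tool_pos": TCP position; "tool_rot": TCP orientation; "force": force on the tool from outside, world axes, zero at the start; "moment": the same for the moment, N m; "gripper_width": finger opening in m; "finger_force": force on a finger pad.
Only numpy, scipy, OpenCV 4.12 (cv2) and the standard library are available. Lean on these libraries where they do the work, as an engineer would, in place of code of your own. Each camera call takes 0.05 s, during which the arm holds its last target. There are 200 camera calls.

## Working session

There is one attempt and no reset: what is moved stays moved. The work goes in short steps, Python scripts to look and compute and a tool call to move; the robot and the scene stay as the last step left them, time stands still between calls to the robot, and variables do not carry over. Pictures are saved under pics/ and viewed, at most 10 in all, crops included, and the job is handed in when it is done.

Besides the shell and the picture viewer there is one more tool, called after "Call:" by a JSON object that holds its "op" and its "data". play_rows: Moves the arm, as the interface text tells. Shift numbers are shares of 0.2 m and turn numbers shares of 360 degrees, none past 1 either way. Its arguments: {"type":"object","properties":{"plan":{"type":"array","items":{"type":"number","minimum":-1,"maximum":1}},"force":{"type":"number"}},"required":["plan"]}

```bash
mkdir -p pics
cat > h.py <<'E'
import numpy as np, cv2
from scipy.spatial.transform import Rotation as R
from cell import robot, optics
def cloud(f):
    z=f["range_z"]; v,u=np.indices(z.shape)
    p=np.stack([(u-f["cx"])/f["fx"]*z,(v-f["cy"])/f["fy"]*z,z],-1)
    T=f["world_from_camera"]; return p@T[:3,:3].T+T[:3,3]
def save(f,n): cv2.imwrite(f"pics/{n}.png",f["pixels"][:,:,::-1])
E
python3 - <<'E'
from h import *
s=robot.state(); print(s["time"],s["tool_pos"],s["tool_rot"],s["gripper_width"])
ims=[]
for c in ("scene","side"):
    f=optics.grab_frame(c); ims.append(f["pixels"]); T=f["world_from_camera"]; P=cloud(f)
    print(c,T[:3,3])
    for t in ("board","step","vase","cup","kettle"):
        for d in optics.trace(c,t)[:4]:
            m=d["mask"]&(f["range_z"]>0); p=P[m]; v,u=np.nonzero(d["mask"])
            zt=np.percentile(p[:,2],90); q=p[abs(p[:,2]-zt)<.006]
            r=cv2.minAreaRect((q[:,:2]*1000).astype(np.float32))
            print(t,round(d["conf"],2),"px",u.mean().round(),v.mean().round(),"ztop",zt.round(3),"rect",np.round(r[0]),np.round(r[1]),round(r[2],1))
    for t in ("board_front","step_edge"):
        for d in optics.mark_of(c,t)[:4]: print(t,round(d["conf"],2),(T[:3,:3]@d["point"]+T[:3,3]).round(3))
    np.savez(c,P=P,rgb=f["pixels"])
cv2.imwrite("pics/a.png",cv2.resize(np.vstack(ims),(400,600))[:,:,::-1]); save({"pixels":ims[0]},"scene");save({"pixels":ims[1]},"side")
E
```

```text
0.0 [0.20954096 0.64120135 0.23059864] [-4.94040942e-01 -3.10237600e+00  2.08337692e-03] 0.08530836778578364
scene [ 1.25619106 -0.34743119  1.2916101 ]
board 0.89 px 334.0 266.0 ztop 0.011 rect [819.  38.] [110.  77.] 28.6
board 0.88 px 348.0 125.0 ztop 0.017 rect [228. 321.] [134. 204.] 44.2
board 0.56 px 304.0 197.0 ztop 0.073 rect [561.   7.] [104. 151.] 5.4
step 0.57 px 291.0 196.0 ztop 0.063 rect [531. -22.] [580. 304.] 83.6
vase 0.73 px 358.0 170.0 ztop 0.18 rect [532. 216.] [46. 47.] 67.4
cup 0.95 px 230.0 205.0 ztop 0.133 rect [ 554. -265.] [61. 67.] 78.0
cup 0.4 px 358.0 170.0 ztop 0.181 rect [534. 218.] [45. 43.] 30.7
kettle 0.7 px 126.0 204.0 ztop 0.106 rect [ 430. -600.] [ 26. 166.] 13.6
board_front 0.86 [0.609 0.014 0.062]
board_front 0.83 [0.839 0.009 0.002]
board_front 0.65 [ 0.275  0.368 -0.003]
step_edge 0.68 [ 0.678 -0.035  0.06 ]
side [ 0.17868007 -0.79324524  0.91851142]
board 0.89 px 246.0 163.0 ztop 0.073 rect [559.  10.] [100. 153.] 5.7
board 0.78 px 125.0 155.0 ztop 0.017 rect [227. 323.] [137. 203.] 44.6
board 0.62 px 303.0 144.0 ztop 0.01 rect [818.  42.] [115.  77.] 31.9
step 0.86 px 246.0 190.0 ztop 0.063 rect [530. -19.] [584. 301.] 83.3
vase 0.78 px 209.0 118.0 ztop 0.18 rect [532. 215.] [41. 40.] 55.2
cup 0.62 px 288.0 210.0 ztop 0.134 rect [ 552. -262.] [69. 66.] 58.3
kettle 0.78 px 324.0 354.0 ztop 0.108 rect [ 426. -621.] [ 19. 124.] 20.5
board_front 0.96 [0.272 0.371 0.001]
board_front 0.79 [0.607 0.013 0.063]
board_front 0.69 [ 0.84   0.01  -0.002]
board_front 0.57 [ 0.551 -0.26   0.058]
```

View pics/scene.png

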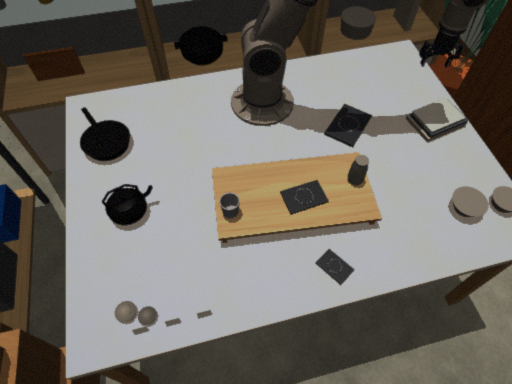

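View pics/side.png

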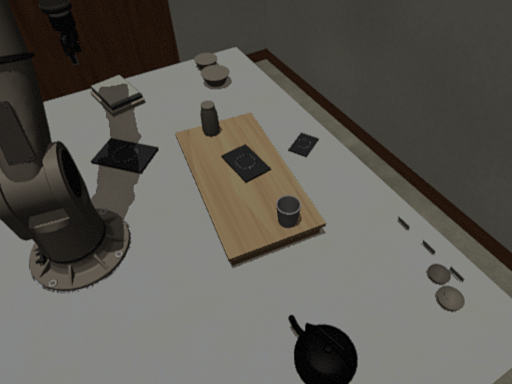

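The scene shows the target, the middle-sized board on the step, at (304,197). The vase is at (358,170), the cup at (230,205), and the decoy boards at (348,125) and (334,266). The side view agrees. I'll push with both open fingers lined up parallel to the edge, so the board squares itself against them.

```bash
cat >> h.py <<'E'
A=np.radians(-6.55); N=np.array([np.cos(A),np.sin(A)]); TT=np.array([-N[1],N[0]])
def go(n,t,z):  # mm in step-aligned world axes -> fractions
    s=robot.state(); Rt=R.from_rotvec(s["tool_rot"])
    xy=N*n+TT*t; w=np.array([xy[0]/1e3,xy[1]/1e3,z/1e3])
    x=np.array([-N[0],-N[1],0]); y=np.array([TT[0],TT[1],0])
    G=R.from_matrix(np.stack([x,y,np.array([0,0,-1])],1))
    print("now n,t,z",(N@s["tool_pos"][:2]*1e3).round(1),(TT@s["tool_pos"][:2]*1e3).round(1),(s["tool_pos"][2]*1e3).round(1))
    print("shift",(Rt.inv().apply(w-s["tool_pos"])/.2).round(3),"turn",((Rt.inv()*G).as_rotvec()/2/np.pi).round(4),"t",s["time"],"F",np.round(s["force"],1))
E
python3 - <<'E'
from h import *
go(455,72,140)
E
```

```text
now n,t,z 135.1 661.3 231.3
shift [-2.157 -2.567  0.457] turn [ 0.     -0.     -0.0321] t 0.8 F [ 0.6  0.1 -0.5]
```

Call:
{"op": "play_rows", "data": {"plan": [-0.72,-0.86,0,0,0,-0.032,1,-0.72,-0.86,0,0,0,-0.032,1,-0.72,-0.86,0,0,0,-0.032,1,-0.72,-0.86,0,0,0,-0.032,1,-0.72,-0.86,0,0,0,-0.032,1,-0.72,-0.86,0,0,0,-0.032,1,-0.72,-0.86,0,0,0,-0.032,1,-0.72,-0.86,0,0,0,-0.032,1]}}

```text
time: 1.47
tool_pos: [0.2936, 0.433, 0.2319]
tool_rot: [0.183, 3.136, 0.002]
force: [0.2, 1.2, 0.0]
gripper_width: 0.0855
finger_force: 0.0
```

```bash
python3 -c "
from h import *
go(455,72,140)"
```

```text
now n,t,z 242.3 463.7 231.9
shift [-1.068 -1.957  0.457] turn [ 0.0002  0.     -0.0003] t 1.4667 F [0.2 1.2 0. ]
```

Call:
{"op": "play_rows", "data": {"plan": [-0.55,-0.98,0,0,0,0,1,-0.55,-0.98,0,0,0,0,1,-0.55,-0.98,0,0,0,0,1,-0.55,-0.98,0,0,0,0,1,-0.55,-0.98,0,0,0,0,1,-0.55,-0.98,0,0,0,0,1,-0.55,-0.98,0,0,0,0,1,-0.55,-0.98,0,0,0,0,1,-0.55,-0.98,0,0,0,0,1]}}

```text
time: 2.22
tool_pos: [0.3797, 0.2276, 0.2314]
tool_rot: [0.177, 3.136, 0.0]
force: [0.0, 0.3, -0.8]
gripper_width: 0.0853
finger_force: 0.0
```

Call:
{"op": "play_rows", "data": {"plan": [-0.51,-0.97,0.2,0,0,0,1,-0.51,-0.97,0.2,0,0,0,1,-0.51,-0.97,0.2,0,0,0,1,-0.51,-0.97,0.2,0,0,0,1,-0.51,-0.97,0.2,0,0,0,1,-0.51,-0.97,0.2,0,0,0,1,-0.51,-0.97,0.45,0,0,0,1,-0.51,-0.97,0.45,0,0,0,1,-0.51,-0.97,0.45,0,0,0,1,-0.51,-0.97,0.45,0,0,0,1]}}

```text
time: 3.05
tool_pos: [0.459, 0.0228, 0.1416]
tool_rot: [-0.177, -3.135, 0.001]
force: [0.4, -0.1, 1.1]
gripper_width: 0.0854
finger_force: 0.0
```

Run:
```python
from h import *
go(455,72,85)
f=optics.grab_frame("side"); save(f,"side2"); P=cloud(f); s=robot.state()
# fingertip height: points near the tool's column, above the step
Q=P.reshape(-1,3); d=Q[:,:2]-s["tool_pos"][:2]; n=d@N; t=d@TT
m=(f["range_z"].ravel()>0)&(abs(n)<.02)&(abs(t)<.07)&(Q[:,2]>.075)
print("finger lowest z", np.sort(Q[m,2])[:15].round(3), m.sum())
b=(f["range_z"].ravel()>0)&(abs(n)<.04)&(abs(t)<.07)&(Q[:,2]<.075); print("step z",np.median(Q[b,2]))
cv2.imwrite("pics/side2c.png",cv2.resize(f["pixels"][80:280,130:340,::-1],(630,600),interpolation=cv2.INTER_CUBIC))
```

```text
now n,t,z 453.4 75.0 141.6
shift [-0.008 -0.015  0.283] turn [-0.0001 -0.0002  0.0002] t 3.05 F [ 0.4 -0.1  1.1]
finger lowest z [0.155 0.157 0.158 0.158 0.158 0.159 0.16  0.16  0.161 0.161 0.162 0.162
 0.162 0.164 0.165] 2090
step z 0.06055753201143832
```

View pics/side2c.png

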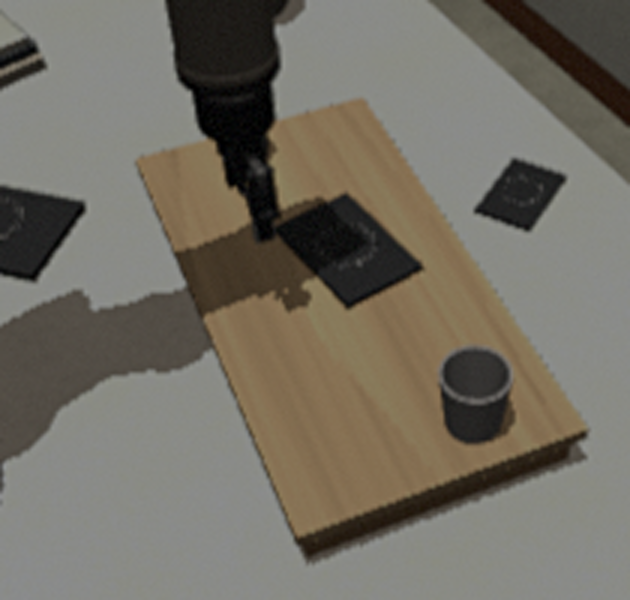

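The crop shows the open gripper just behind the board with clear space around it. The depth puts the open fingertips about 13 mm above the TCP, as the specification says. So a TCP at z≈51 mm leaves the tips about 4 mm above the step.

Call:
{"op": "play_rows", "data": {"plan": [0,-0.015,0.2,0,0,0,1,0,-0.015,0.35,0,0,0,1,0,-0.015,0.4,0,0,0,1,0,-0.015,0.42,0,0,0,1,0,-0.015,0.44,0,0,0,1,0,-0.015,0.45,0,0,0,1,0,-0.015,0.45,0,0,0,1,0,-0.015,0.45,0,0,0,1]}}

```text
time: 3.77
tool_pos: [0.4594, 0.0189, 0.0523]
tool_rot: [0.18, 3.135, 0.001]
force: [-0.0, -0.7, -0.0]
gripper_width: 0.0854
finger_force: 0.0
```

Run:
```python
from h import *
go(570,72,51)
f=optics.grab_frame("side"); P=cloud(f); s=robot.state()
cv2.imwrite("pics/side3c.png",cv2.resize(f["pixels"][120:220,180:300,::-1],(720,600),interpolation=cv2.INTER_CUBIC))
```

```text
now n,t,z 454.2 71.2 52.3
shift [-0.579  0.004  0.007] turn [ 0.0001  0.0002 -0.0001] t 3.7667 F [-0.  -0.7 -0. ]
```

View pics/side3c.png

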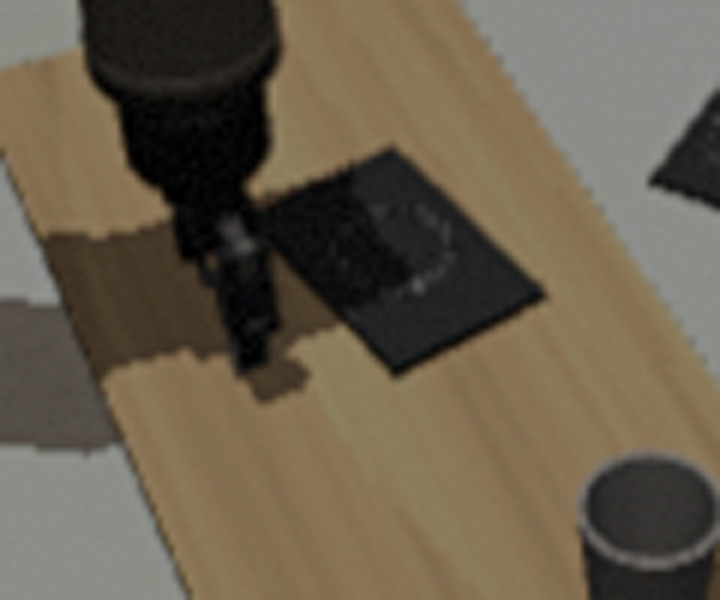

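The fingertips sit just above the step behind the board's rear edge at crop (330,290), clear of the board. I'll push slowly now.

Call:
{"op": "play_rows", "data": {"plan": [-0.025,0,0.005,0,0,0,1,-0.05,0,0.005,0,0,0,1,-0.075,0,0.005,0,0,0,1,-0.1,0,0.005,0,0,0,1,-0.12,0,0.005,0,0,0,1,-0.14,0,0.005,0,0,0,1,-0.16,0,0.005,0,0,0,1,-0.18,0,0.005,0,0,0,1,-0.2,0,0.005,0,0,0,1,-0.22,0,0.005,0,0,0,1,-0.24,0,0.005,0,0,0,1,-0.26,0,0.005,0,0,0,1]}}

```text
time: 4.82
tool_pos: [0.5107, 0.0127, 0.0503]
tool_rot: [-0.18, -3.136, 0.0]
force: [-1.4, 1.4, -0.1]
gripper_width: 0.085
finger_force: 1.3
```

Call:
{"op": "play_rows", "data": {"plan": [-0.02,0,0,0,0,0,1,-0.04,0,0,0,0,0,1,-0.06,0,0,0,0,0,1,-0.08,0,0,0,0,0,1,-0.1,0,0,0,0,0,1,-0.12,0,0,0,0,0,1,-0.14,0,0,0,0,0,1,-0.16,0,0,0,0,0,1,-0.18,0,0,0,0,0,1,-0.2,0,0,0,0,0,1,-0.22,0,0,0,0,0,1,-0.24,0,0,0,0,0,1]}}

```text
time: 5.82
tool_pos: [0.5584, 0.0071, 0.0503]
tool_rot: [-0.18, -3.136, 0.0]
force: [-3.4, 0.9, 0.9]
gripper_width: 0.0854
finger_force: 1.8
```

```bash
cat > m.py <<'E'
from h import *
go(598,72,51)
for c in ("scene","side"):
    f=optics.grab_frame(c); P=cloud(f); save(f,f"{c}_{robot.state()['time']:.1f}")
    def top(d,z0,z1):
        p=P[d["mask"]&(f["range_z"]>0)]; return p[(p[:,2]>z0)&(p[:,2]<z1)]
    for d in optics.trace(c,"step")[:1]:
        q=top(d,.052,.068)@np.eye(3)*1000; n=q[:,:2]@N; t=q[:,:2]@TT
        bins=np.digitize(t,np.arange(t.min()+20,t.max()-20,10)); e=[]
        for b in range(1,bins.max()):
            k=bins==b
            if k.sum()>5: e.append((t[k].mean(),n[k].max()))
        e=np.array(e); pf=np.polyfit(e[:,0],e[:,1],1); r=e[:,1]-np.polyval(pf,e[:,0]); g=abs(r)<3; pf=np.polyfit(e[g,0],e[g,1],1)
        print(c,"edge slope deg",np.degrees(-pf[0]).round(2),"n at t=72",np.polyval(pf,72).round(1),"z",np.median(q[:,2]).round(1))
        r=cv2.minAreaRect(q[:,:2].astype(np.float32)); print("  step rect",np.round(r[0],1),np.round(r[1],1),round(r[2],2))
    for d in optics.trace(c,"board"):
        q=top(d,.06,.085)*1000
        if len(q)<100: continue
        n=q[:,:2]@N; t=q[:,:2]@TT
        # front line
        tm=np.median(t); e=[]
        for b in np.arange(tm-60,tm+60,6):
            k=(t>=b)&(t<b+6)
            if k.sum()>4: e.append((b+3,n[k].max(),n[k].min()))
        e=np.array(e); r=cv2.minAreaRect(q[:,:2].astype(np.float32))
        print(c,"board n c",(N@r[0]).round(1),"t",(TT@r[0]).round(1),np.round(r[1],1),"ang",round(r[2],2),"front slope",np.degrees(-np.polyfit(e[:,0],e[:,1],1)[0]).round(2),"front n",np.median(e[:,1]).round(1),"rear",np.median(e[:,2]).round(1),"z",np.median(q[:,2]).round(1))
E
python3 m.py
```

```text
now n,t,z 554.0 70.8 50.3
shift [-0.22   0.006 -0.004] turn [-0.     -0.     -0.0001] t 5.8167 F [-3.4  0.9  0.9]
scene edge slope deg -0.07 n at t=72 679.6 z 59.8
  step rect [530.1 -21.5] [581.7 305.8] 83.13
scene board n c 613.9 t 61.3 [154.3 108.6] ang 82.3 front slope -1.12 front n 667.0 rear 566.8 z 69.7
side edge slope deg 8.07 n at t=72 635.3 z 60.4
  step rect [530.4 -17.6] [587.3 300.9] 83.38
side board n c 617.8 t 61.0 [153.8 107.3] ang 84.54 front slope 1.74 front n 665.2 rear 578.9 z 70.3
```

Call:
{"op": "play_rows", "data": {"plan": [-0.02,0,0,0,0,0,1,-0.04,0,0,0,0,0,1,-0.06,0,0,0,0,0,1,-0.08,0,0,0,0,0,1,-0.1,0,0,0,0,0,1,-0.12,0,0,0,0,0,1,-0.14,0,0,0,0,0,1,-0.16,0,0,0,0,0,1,-0.18,0,0,0,0,0,1,-0.19,0,0,0,0,0,1,-0.2,0,0,0,0,0,1,-0.2,0,0,0,0,0,1]}}

```text
time: 7.12
tool_pos: [0.5977, 0.0026, 0.0503]
tool_rot: [-0.18, -3.135, -0.0]
force: [-4.5, 1.1, 3.4]
gripper_width: 0.0852
finger_force: 2.0
```

```bash
python3 m.py
python3 - <<'E'
from h import *
f=optics.grab_frame("scene");cv2.imwrite("pics/sc5c.png",cv2.resize(f["pixels"][145:250,205:385,::-1],(800,467),interpolation=cv2.INTER_CUBIC))
E
```

```text
now n,t,z 593.5 70.8 50.3
shift [-0.023  0.006 -0.004] turn [-0.     -0.0002 -0.0001] t 7.1167 F [-4.5  1.1  3.4]Traceback (most recent call last):
  File "m.py", line 13, in <module>
    e=np.array(e); pf=np.polyfit(e[:,0],e[:,1],1); r=e[:,1]-np.polyval(pf,e[:,0]); g=abs(r)<3; pf=np.polyfit(e[g,0],e[g,1],1)
                                                                                                  ~~~~~~~~~~^^^^^^^^^^^^^^^^^
    raise TypeError("expected non-empty vector for x")
TypeError: expected non-empty vector for x
```

View pics/sc5c.png

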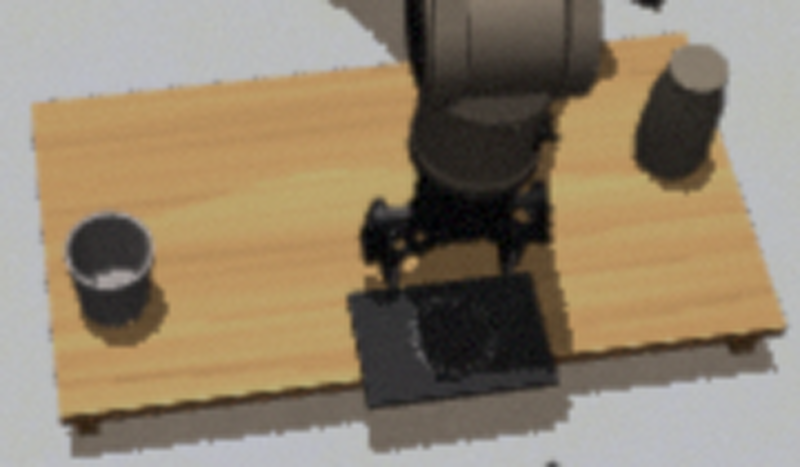

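The crop shows the board against both fingers, overhanging the far edge around (460,390). The cup and vase haven't moved. I'll measure the overhang directly.

```bash
cat > m2.py <<'E'
from h import *
go(598,72,51)
for c in ("scene","side"):
    f=optics.grab_frame(c); P=cloud(f)*1000; Q=P[f["range_z"]>0]; n=Q[:,:2]@N; t=Q[:,:2]@TT; z=Q[:,2]
    def line(m,lo,hi,w,fn):
        e=[]
        for b in np.arange(lo,hi,w):
            k=m&(t>=b)&(t<b+w)
            if k.sum()>2: e.append((b+w/2,fn(n[k])))
        return e
    S=(abs(z-60)<5)&(n>640)&(n<720)
    e=np.array(line(S,-200,-30,5,np.max)+line(S,160,260,5,np.max)); p=np.polyfit(*e.T,1)
    B=(abs(z-70)<4.5)&(t>-30)&(t<150)&(n>570)&(n<740)
    g=np.array(line(B,5,118,4,np.max)); pb=np.polyfit(*g.T,1)
    print(c,"edge",np.polyval(p,61).round(1),"slope",np.degrees(-p[0]).round(2),len(e),"| front",np.polyval(pb,61).round(1),"slope",np.degrees(-pb[0]).round(2),len(g),"overhang",(np.polyval(pb,61)-np.polyval(p,61)).round(1))
    T=f["world_from_camera"]
    for th in ("board_front","step_edge"):
        for d in optics.mark_of(c,th)[:3]:
            w=(T[:3,:3]@d["point"]+T[:3,3])*1000; print(" ",th,round(d["conf"],2),"n",(N@w[:2]).round(1),"t",(TT@w[:2]).round(1),"z",w[2].round(1))
    for th in ("vase","cup"):
        for d in optics.mark_of(c,th)[:1]: print(" ",th,(T[:3,:3]@d["point"]+T[:3,3]).round(3))
    # board outline from mask
    for d in optics.trace(c,"board"):
        q=P[d["mask"]&(f["range_z"]>0)]; q=q[(q[:,2]>64)&(q[:,2]<76)]
        if len(q)>200:
            r=cv2.minAreaRect(q[:,:2].astype(np.float32)); print("  rect n",(N@r[0]).round(1),"t",(TT@r[0]).round(1),np.round(r[1],1),round(r[2],2))
E
python3 m2.py
```

```text
now n,t,z 593.5 70.8 50.3
shift [-0.023  0.006 -0.004] turn [-0.     -0.0001 -0.0001] t 7.2667 F [-4.   0.2  2.1]
scene edge 678.9 slope 0.03 54 | front 704.5 slope 0.3 29 overhang 25.6
  board_front 0.98 n 231.8 t 397.5 z 1.8
  board_front 0.8 n 830.4 t 107.9 z -0.5
  board_front 0.55 n 704.3 t 60.9 z 59.8
  vase [0.53  0.219 0.065]
  cup [ 0.554 -0.264  0.062]
  rect n 654.9 t 59.1 [150.7 103.7] 83.54
side edge 675.2 slope 0.29 36 | front 701.4 slope 0.41 29 overhang 26.2
  board_front 0.85 n 705.6 t 59.9 z 59.3
  board_front 0.69 n 227.7 t 401.7 z 3.1
  board_front 0.67 n 826.5 t 107.1 z -3.0
  vase [0.529 0.222 0.063]
  cup [ 0.549 -0.263  0.059]
  rect n 655.3 t 60.9 [153.1 100.7] 82.88
```

Overhang is about 25.5–26 mm and the board is square. I'll push 4.4 mm more, then back off and rise.

Call:
{"op": "play_rows", "data": {"plan": [-0.01,0,0,0,0,0,1,-0.017,0,0,0,0,0,1,-0.022,0,0,0,0,0,1,-0.022,0,0,0,0,0,1,-0.022,0,0,0,0,0,1,0,0,0,0,0,0,1,0.05,0,0,0,0,0,1,0.15,0,0,0,0,0,1,0.3,0,-0.05,0,0,0,1,0.4,0,-0.2,0,0,0,1,0.45,0,-0.35,0,0,0,1,0.45,0,-0.5,0,0,0,1]}}

```text
time: 8.87
tool_pos: [0.505, 0.0129, 0.1508]
tool_rot: [-0.18, -3.134, -0.0]
force: [1.3, -0.1, -0.0]
gripper_width: 0.0854
finger_force: 0.0
```

```bash
python3 m2.py
python3 - <<'E'
from h import *
f=optics.grab_frame("scene");cv2.imwrite("pics/sc6c.png",cv2.resize(f["pixels"][145:250,205:385,::-1],(800,467),interpolation=cv2.INTER_CUBIC))
E
```

```text
now n,t,z 500.2 70.4 150.8
shift [-0.49   0.008  0.498] turn [ 0.     -0.0004 -0.0001] t 8.8667 F [ 1.3 -0.1 -0. ]
scene edge 678.6 slope 0.03 54 | front 709.5 slope 0.95 29 overhang 30.9
  board_front 0.95 n 233.1 t 396.3 z 0.0
  board_front 0.75 n 830.4 t 107.9 z -0.9
  board_front 0.56 n 711.7 t 59.6 z 61.0
  vase [0.532 0.216 0.066]
  cup [ 0.554 -0.266  0.061]
  rect n 660.5 t 59.0 [150.3 103.6] 84.15
side edge 676.4 slope 0.08 54 | front 707.3 slope 0.6 29 overhang 30.9
  board_front 0.81 n 226.5 t 405.1 z 3.5
  board_front 0.68 n 828.4 t 107.0 z -1.0
  board_front 0.66 n 708.0 t 61.7 z 63.4
  vase [0.53  0.22  0.063]
  cup [ 0.553 -0.262  0.06 ]
  rect n 659.7 t 61.1 [154.4 101.7] 83.24
```

View pics/sc6c.png

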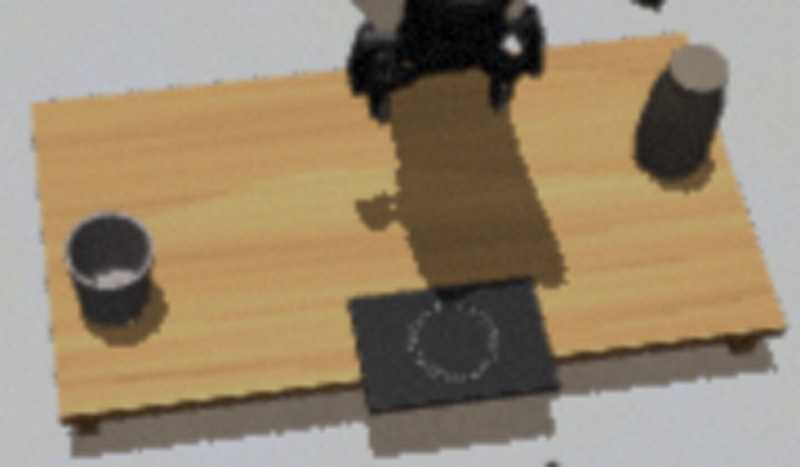

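The board overhangs the edge by about 30 mm at crop (460,400) and is square to within about 0.5°. The cup and vase are where they were, and the gripper is clear.

```bash
python3 -c "
from cell import robot
print(robot.sign_off())"
```

```text
the job is handed in; nothing more can be done
None
```

The job is handed in: the board now sticks out about 30 mm over the step's far edge, square to within about 1°, the vase and cup have not moved, and the arm never went near the kettle.

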